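# Put the stray cup away and hold the container's lid open

### The arm

A 6-joint arm with a two-finger parallel gripper is mounted at the origin on the work surface. World frame = base frame: x ahead of the robot, y to its left, z up, the work surface at z = 0. Lengths are in m, angles in rad, forces in N, time in s.
With the tool pointing down it reaches from about 0.35 to 0.975 m from the base axis. Payload 4.9 kg.
Tool frame: the origin (TCP) lies midway between the tips of the shut fingers; the grasp point (between the pads) lies behind it (manip.tcp_to_grasp is the z of the grasp point in the tool frame, in m); z points along the fingers, y is the direction in which the jaws open and shut (so a half turn about z gives the same grasp; the last joint's range is limited). The gripper opens to 85 mm and grips with 20 to 120 N. Pads are 22 mm wide; open, the fingers measure 114 mm over their backs; the gripper's body (76 mm by 85 mm) begins 54 mm behind the grasp point. The pads swing forward as they close: fully open they stand 13 mm farther back than shut.
Start: joints at [1.174, 0.053, 1.613, -0, 1.476, -0.119], TCP at [0.171, 0.601, 0.206] pointing down, gripper open.
Joint ranges: [-3.01, 3.01], [-1.01, 2.22], [0.06, 2.58], [-1.02, 4.17], [0.09, 2.62], [-3.14, 3.14]. Speed limits (rad/s): [2.57, 2.57, 3.14, 3.14, 3.14, 3.14].

### API

Orientations are given as a unit quaternion [w, x, y, z].
In Python, from plant import status, vision, order, regions_of, manip gives the robot as it stands. The module is installed in compiled form; this text tells all that it offers.
- The arm moves only by the shell command python3 -m crank 'ROWS'. ROWS is JSON, one flat list of numbers, 5 for each row, row after row: the shift along the tool's x, y, z in mm, then the turn about the tool's z in degrees, then the opening in per cent of the stroke, from 0 (shut) to 100 (fully open). In form: [tx, ty, tz, yaw, fingers, tx, ty, tz, yaw, fingers, ...]. A call has exactly 10 rows; each row is the pose to reach, as a shift and turn from the pose commanded when the call began, along the tool's axes at that moment; what a row does not reach only later rows make up. A row lasts 1/10 s, in which the tool goes at most 50 mm and 8.59 degrees, less where a joint would pass 70% of its speed; a pose out of reach is approached as far as the arm can. A call with a gripper value outside its range is refused whole. The fingers move at their own pace and stop on an object; the grip force is fixed at half the most. Time passes only in rows, so rows that repeat a pose let the fingers close, or fill a call up. It gives the time, the measured TCP pose, the force and the opening at its end, in the units of the state.
- status.state(): the state, without advancing time (a new reading comes with each control period).
- vision.grab_frame(name): name is "side" or "top" or "wrist"; returns (picture, depth): 400x640x3 uint8, red, green, blue; 400x640 float32, m along the optical axis (not along the pixel's ray), 0 where there is no reading.
- vision.get_calibration(name): a dict with "camera_matrix" (3x3 intrinsics, pixels), "k1" (the pictures are not rectified: a ray, as slopes to the right and down, at radius r is drawn at 1 + k1 r^2 times it, then the intrinsics apply), "R" (3x3) and "t" (3): a world point X has camera coordinates R X + t. Camera axes: x right, y down, z forward; pixel columns grow to the right and rows downward; lengths in m; the calibration is good to about 2 mm. A picture is of the moment at which its call begins: read the wrist's pose just before it. get_calibration takes no time and is no camera call; for the wrist camera it gives the pose at the moment of the call.
- order.job_done(): hands the job in, once; it reports no verdict.
Trained networks look in the newest picture that a camera, given by its name, has taken for a name from the list of things; names that differ only in an ending like _2 or _b are one class to them, and where a whole thing is asked for, a point or a joint stands for the part that bears it (a point fixed in the world has none). Each returns a list of dicts, best first, with "confidence" (0 to 1); they miss things now and then, are a little off and sometimes report something else, mostly with a low value. They report only what shows in the picture. A call takes as long as a camera call. They do not tell look-alikes from the thing itself.
- regions_of(camera, name): "region" (400x640 bool, what is visible of it) and "extent" ([centre column, centre row, width, height] in pixels, round what is visible of it).
The state is a dict: "time": time; "joint_pos": joint angles; "joint_vel": joint speeds; "joint_efforts": joint torques, N m; "tool_pos": TCP position; "tool_rot": TCP orientation; "contact_force": force on the tool from outside, world axes, zero at the start; "ft_torque": the same for the moment, N m; "gripper_width": opening from 0.0 (shut) to 1.0 (fully open).
Only numpy, scipy, OpenCV 4.12 (cv2) and the standard library are available. Lean on these libraries where they do the work, as an engineer would, in place of code of your own. Each camera call takes 0.05 s, during which the arm holds its last target. There are 200 camera calls.

### The job

I need both hands inside the lidded grey container, so please open it for me: first take the bottom-bracket cup that was left on its lid and set it, without dropping it, flange up in the empty pocket of the black tray, barrel right down in the pocket and flange flat on the tray. Then raise the container's lid to 60 degrees from shut and keep it there: nothing else holds it up and it falls shut by itself, so finish while you are still holding it. Leave the other cups and everything else on the bench where they are.

Things in the scene. Friction and masses are not known exactly. Their poses are not given: they have to be found in the camera images.
- cup_mid (a point): Bottom-bracket cup standing on the grey container's lid: plain aluminium, 60 g, a 44 mm diameter, 12 mm thick notched flange on top of a 35 mm diameter, 12 mm long barrel with a 2 mm chamfered foot (24 mm high in all). It stands barrel down, flange up. This point is its centre, half-way up, level with the flange's underside; z runs up its axis from barrel to flange.
- free_pocket (a point): The one empty pocket of the black tray: centre of its mouth, level with the tray's top face (24 mm above the table); x, y along the tray's sides, z up. Round, 38 mm in diameter, 16 mm deep. A seated cup has its barrel in the pocket and its flange resting on the tray's top, so its centre lies at this point; fingers must then hold it by the flange only, above the tray.
- tray: Black setting tray, fixed, 150 x 150 x 24 mm, with four round pockets in a square, 75 mm from centre to centre. Three hold cups; which one is empty, and the tray's place and yaw, differ each time. Origin: centre of its underside.
- container: Grey lidded container, fixed, 200 mm deep (x), 300 mm wide (y), 120 mm high, hinge along its far top edge. Its lid is 212 x 312 mm, 8 mm thick, its top 128 mm above the table when shut. Origin: centre of its underside; x points from its front to its hinge side. Place, yaw and side of the table differ each time.
- lid_handle (a point): Centre of the steel bow handle's bar on the lid: round, 10 mm thick, straight for 94 mm, parallel to the hinge, axis 40 mm above the lid's top (35 mm free under it), posts 110 mm apart, 37 mm behind the lid's front edge. x points along the lid to the hinge, y along the bar, z out of the lid; it turns with the lid. Shut, it lies 170 mm before and 48 mm above the hinge axis. A bar pinched across can turn in the fingers.
- lid_hinge (a point): Middle of the lid's hinge axis, 120 mm above the table at the top of the container's far side, 100 mm behind the container's centre. x points from the container's front to the hinge, y along the hinge axis, z up. It does not move.
- lid (a joint): Opening angle of the container's lid in rad: 0 shut, growing as its front edge rises, 1.047 is 60 degrees, stop at 1.85. The lid weighs about 0.36 kg and swings freely: let go below about 85 degrees it falls shut. Lifting it at the handle takes 2 to 3 N.
- cup_a: A cup of the same kind seated in the tray, flange up; leave alone. Origin: centre of the underside of its barrel.
- cup_b: Another such cup seated in the tray; leave alone. Origin as before.
- cup_c: The third such cup seated in the tray; leave alone. Origin as before.
- crank: Bystander: aluminium crank arm, 200 x 36 x 17 mm, lying flat near the tray's front. Origin: centre of its underside; x along its length.
- pedal: Bystander: black platform pedal, 95 x 88 x 22 mm, its 30 mm axle stub sticking out along its -x, lying in front of the container. Origin: centre of its underside.
- carton: Bystander: small cardboard carton, 75 x 110 x 50 mm, beyond the tray. Origin: centre of its underside.
- oiler: Bystander: white oil bottle with black cap, 48 mm diameter, 140 mm high, standing at the left. Origin: centre of its underside.
- tape: Bystander: roll of tape, 90 mm diameter, 48 mm high, lying on its flat side at the left, near the robot. Origin: centre of its underside.
- spanner: Bystander: steel spanner 200 mm long, 8 mm thick, lying at the right. Origin: centre of its underside; x along its length.
- boltbin: Bystander: blue plastic bin of bolts, 100 x 160 x 60 mm, beyond the container. Origin: centre of its underside.
Mind the look-alikes: they are no part of the job. What is shaped like the part that bears cup_mid but red is not meant.

How it is judged:
By the outcome, as a careful person would: the job done as asked, in the order asked, and still so for the second after the job is handed in, while the arm keeps its last pose, push and grip.
It also fails if it takes over 58 s, if anything falls off the work surface, if the arm or the gripper's body presses on something with over 40 N, if the wrist force passes 120 N, or if a joint passes its speed limit or range.

## Working session

There is one attempt and no reset: what is moved stays moved. The work goes in short steps, Python scripts to look and compute and a shell command to move; the robot and the scene stay as the last step left them, time stands still between calls to the robot, and variables do not carry over. Pictures are saved under pics/ and viewed, on a budget of 10 in all, crops included, one or two more only if the job needs it, and the job is handed in when it is done.

```bash
ls; mkdir -p pics; python3 - <<'E'
from plant import status, vision, manip
import cv2, numpy as np
print(status.state()); print([a for a in dir(manip) if a[0]!='_'], manip.tcp_to_grasp)
ims=[]
for n in ("side","top"):
    p,d=vision.grab_frame(n); c=vision.get_calibration(n); print(n,c)
    ims.append(p[:,:,::-1])
cv2.imwrite("pics/1.png",ims[0]);cv2.imwrite("pics/2.png",ims[1])
E
```

```text
pics
{'time': 0.0, 'joint_pos': array([ 1.17398473e+00,  5.33847461e-02,  1.61432823e+00, -2.39672675e-05,
        1.47598385e+00, -1.19001045e-01]), 'joint_vel': array([ 0.00170453, -0.00090481,  0.00022967, -0.00091407, -0.00156997,
        0.00022497]), 'joint_efforts': array([-2.87207724e-03, -3.93684411e+01, -3.70173383e+01, -2.89749187e-04,
        7.20647833e-03,  3.81323090e-06]), 'tool_pos': array([0.17114668, 0.60039632, 0.20492533]), 'tool_rot': array([-2.56807590e-04,  1.38457805e-01,  9.90367775e-01, -1.02033232e-03]), 'contact_force': array([-0.33229797, -0.23654878, -0.11501728]), 'ft_torque': array([ 0.00088508, -0.0326955 ,  0.02006108]), 'gripper_width': 1.0010721105004554}
['IKError', 'tcp_to_grasp'] -0.0187
side {'camera_matrix': array([[500.31574928,   0.        , 325.31097801],
       [  0.        , 500.31574928, 197.28917617],
       [  0.        ,   0.        ,   1.        ]]), 'k1': -0.018746490728264262, 'R': array([[ 0.87272742, -0.48816072,  0.00677965],
       [-0.32303584, -0.5878201 , -0.74169764],
       [ 0.36605286,  0.6451098 , -0.67070012]]), 't': array([-0.45710447,  0.27656915,  1.50965096])}
top {'camera_matrix': array([[496.51159973,   0.        , 312.07851565],
       [  0.        , 496.51159973, 193.71363199],
       [  0.        ,   0.        ,   1.        ]]), 'k1': 0.01922274687771276, 'R': array([[-0.01447789, -0.99987872,  0.005739  ],
       [-0.98059493,  0.01307594, -0.19560827],
       [ 0.19550951, -0.00845963, -0.98066532]]), 't': array([0.00265754, 0.53778755, 1.4237864 ])}
```

View pics/2.png

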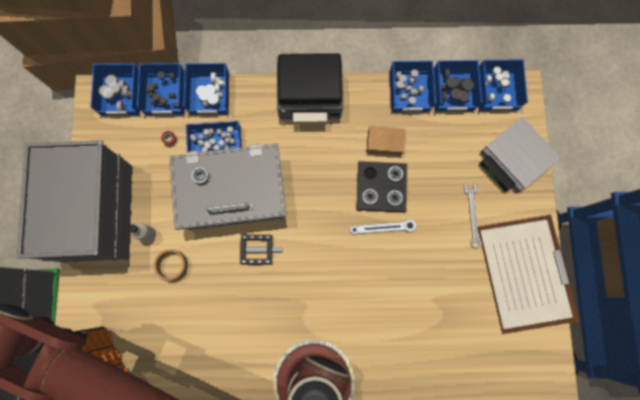

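View pics/1.png

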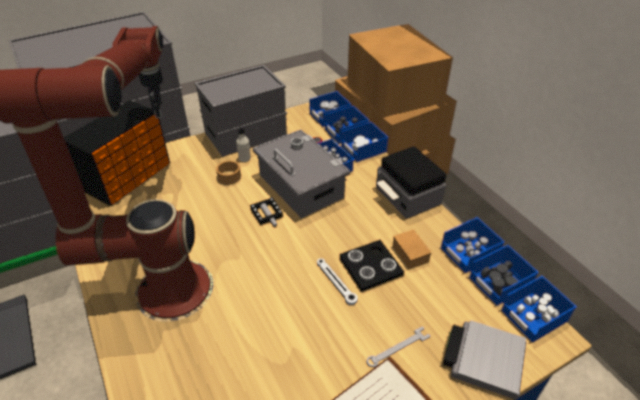

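The top view shows the container at about (228,187), with the cup at (200,175) and the handle bar at (228,208). The tray is at (382,187), and its empty pocket is the far-left one at (371,172). A red look-alike ring lies at (168,138). The side view agrees with this.

```bash
cat > h.py <<'E'
import numpy as np, cv2
from plant import status, vision, regions_of, manip
from scipy.spatial.transform import Rotation as Ro
def rays(c,uv):
    K=c["camera_matrix"]; d=(np.atleast_2d(uv)-K[:2,2])/[K[0,0],K[1,1]]; s=d.copy()
    for _ in range(8): s=d/(1+c["k1"]*(s**2).sum(1,keepdims=True))
    return np.c_[s,np.ones(len(s))]
def at_z(c,uv,z):   # intersect with world plane z
    r=rays(c,uv)@c["R"]; o=-c["R"].T@c["t"]
    return o+r*((z-o[2])/r[:,2])[:,None]
def cloud(c,uv,dep): return (rays(c,uv)*np.asarray(dep)[:,None]-c["t"])@c["R"]
def proj(c,X):
    p=np.atleast_2d(X)@c["R"].T+c["t"]; s=p[:,:2]/p[:,2:]; s=s*(1+c["k1"]*(s**2).sum(1,keepdims=True))
    return s*c["camera_matrix"][0,0]+c["camera_matrix"][:2,2]
def rot(): 
    q=status.state()["tool_rot"]; return Ro.from_quat([q[1],q[2],q[3],q[0]])
def togo(target):  # mm in tool axes to bring grasp point to target (world)
    s=status.state(); g=s["tool_pos"]+rot().apply([0,0,manip.tcp_to_grasp])
    return rot().inv().apply(np.asarray(target)-g)*1000
E
python3 - <<'E'
from h import *
for n in ("top","side"):
    p,d=vision.grab_frame(n); c=vision.get_calibration(n)
    for k in ("cup_mid","tray","lid_handle","container"):
        for r in regions_of(n,k)[:6]:
            m=r["region"]; v,u=np.nonzero(m); ok=d[v,u]>0
            X=cloud(c,np.c_[u,v][ok],d[v,u][ok])
            z=X[:,2]; out=[n,k,round(r["confidence"],2),np.round(r["extent"]),len(u),np.round(np.median(X,0),3),np.round(np.percentile(z,[5,95]),3)]
            if k in("tray","lid_handle","container"):
                zt={"tray":.024,"lid_handle":.128,"container":.128}[k]
                s=X[abs(z-zt)<.012][:,:2]
                if len(s)>20:
                    b=cv2.minAreaRect(s.astype(np.float32)); out.append(np.round(np.r_[b[0],b[1],b[2]],3))
            print(*out)
            if k=="cup_mid":
                (cc,_,_)=cv2.fitEllipse(np.c_[u,v].astype(np.int32)) if len(u)>5 else (0,0,0)
                print("   c@z",[np.round(at_z(c,[r["extent"][:2]],zz)[0],3) for zz in(.030,.146)])
# bar: high points
p,d=vision.grab_frame("top"); c=vision.get_calibration("top")
v,u=np.mgrid[140:240,160:300].reshape(2,-1); ok=d[v,u]>0
X=cloud(c,np.c_[u,v][ok],d[v,u][ok]); lid=X[abs(X[:,2]-.128)<.006]; b=cv2.minAreaRect(lid[:,:2].astype(np.float32)); print("lid",b,np.median(lid[:,2]))
B=X[(X[:,2]>.162)&(X[:,2]<.19)]; print(len(B),B.mean(0),cv2.minAreaRect(B[:,:2].astype(np.float32)))
E
```

```text
top cup_mid 0.5 [168. 136.  18.  11.] 152 [0.73  0.441 0.023] [0.009 0.03 ]
   c@z [array([0.729, 0.436, 0.03 ]), array([0.691, 0.402, 0.146])]
top cup_mid 0.46 [198. 177.  14.  19.] 201 [0.578 0.312 0.151] [0.13  0.157]
   c@z [array([0.599, 0.339, 0.03 ]), array([0.572, 0.313, 0.146])]
top tray 0.56 [381. 188.  52.  54.] 2155 [ 0.565 -0.216  0.025] [0.006 0.034] [ 0.567 -0.219  0.151  0.152 85.873]
top lid_handle 0.63 [227. 187. 119.  82.] 8043 [0.547 0.232 0.129] [0.124 0.135] [0.553 0.237 0.219 0.315 6.484]
top container 0.84 [227. 185. 121.  87.] 8463 [0.544 0.235 0.129] [0.123 0.135] [0.554 0.237 0.22  0.315 6.149]
side cup_mid 0.67 [264. 212.  39.  22.] 541 [0.375 0.156 0.02 ] [0.003 0.027]
   c@z [array([0.362, 0.146, 0.03 ]), array([0.32 , 0.031, 0.146])]
side cup_mid 0.4 [296. 143.   8.  12.] 107 [0.575 0.303 0.149] [0.133 0.155]
   c@z [array([0.643, 0.453, 0.03 ]), array([0.574, 0.308, 0.146])]
side cup_mid 0.38 [317. 139.   5.  -2.] 39 [0.738 0.447 0.022] [0.013 0.031]
   c@z [array([0.73 , 0.438, 0.03 ]), array([0.652, 0.295, 0.146])]
side tray 0.87 [372. 267.  65.  51.] 1659 [ 0.566 -0.224  0.023] [0.004 0.029] [ 0.568 -0.217  0.157  0.156 86.488]
side tray 0.22 [399. 348.  64.  40.] 446 [ 0.469 -0.494  0.008] [0.002 0.013] [ 4.7400e-01 -4.9500e-01  2.8000e-02  1.8600e-01  8.9094e+01]
side lid_handle 0.9 [303. 163. 103.  68.] 3551 [0.541 0.212 0.129] [0.118 0.135] [0.551 0.239 0.225 0.326 7.411]
lid ((0.5533415079116821, 0.23742161691188812), (0.21959537267684937, 0.3149137496948242), 6.214256763458252) 0.1291693952157651
161 [0.48255105 0.22849994 0.17218926] ((0.4828539192676544, 0.22865167260169983), (0.011114368215203285, 0.12021899968385696), 5.89532995223999)
```

```bash
python3 -m crank '[0,0,-40,0,80, -40,-14,-60,4,80, -88,-32,-60,8,80, -135,-49,-60,12,80, -182,-66,-60,16,80, -230,-83,-60,20,80, -277,-100,-60,24,80, -324,-117,-60,28,80, -372,-134,-60,33,80, -419,-150,-60,33,80]'
python3 -m crank '[-20,-8,0,0,80, -40,-15,0,0,80, -40,-15,0,0,80, -40,-15,0,0,80, -40,-15,0,0,80, -40,-15,0,0,80, -40,-15,0,0,80, -40,-15,0,0,80, -40,-15,0,0,80, -40,-15,0,0,80]'
python3 - <<'E'
from h import *
print(status.state()["tool_pos"],rot().as_matrix().round(3),status.state()["joint_pos"].round(2),togo([.573,.312,.26]).round(1))
p,d=vision.grab_frame("wrist"); c=vision.get_calibration("wrist"); print(c)
cv2.imwrite("pics/3.png",p[:,:,::-1]); np.savez("w3.npz",p=p,d=d)
for r in regions_of("wrist","cup_mid"): print(r["confidence"],r["extent"],at_z(c,[r["extent"][:2]],.152))
E
```

```text
time: 1.65
tool_pos: [0.5325, 0.3419, 0.2665]
tool_rot: [0.0, 0.415, 0.91, 0.0]
contact_force: [0.3, 1.4, 0.3]
gripper_width: 0.802
time: 2.65
tool_pos: [0.5459, 0.3035, 0.2662]
tool_rot: [0.0, 0.414, 0.91, -0.0]
contact_force: [-0.1, 0.8, 0.4]
gripper_width: 0.802
[0.54589611 0.30353604 0.26620344] [[-0.657  0.754  0.   ]
 [ 0.754  0.657 -0.   ]
 [-0.    -0.    -1.   ]] [ 0.39  0.02  1.54 -0.    1.57 -0.33] [-11.4  26.   24.9]
{'camera_matrix': array([[310.84024998,   0.        , 322.83746718],
       [  0.        , 310.84024998, 199.27060082],
       [  0.        ,   0.        ,   1.        ]]), 'k1': -0.05230570818738896, 'R': array([[ 7.53940932e-01,  6.56942208e-01, -8.00444038e-05],
       [ 6.33506245e-01, -7.27012340e-01,  2.64807280e-01],
       [ 1.73904886e-01, -1.99699756e-01, -9.64301352e-01]]), 't': array([-0.61251106, -0.17513501,  0.40148842])}
0.67 [487.6, 177.8, 32.8, 28.3] [[0.65623601 0.41393483 0.152     ]]
0.63 [353.8, 202.6, 48.5, 47.9] [[0.57782401 0.31365821 0.152     ]]
```

```bash
python3 - <<'E'
from h import *
f=np.load("w3.npz"); p=f["p"]; cv2.imwrite("pics/4.png",cv2.resize(p[110:300,250:530,::-1],None,fx=2.5,fy=2.5,interpolation=2))
E
```

```text
(no output)
```

View pics/4.png

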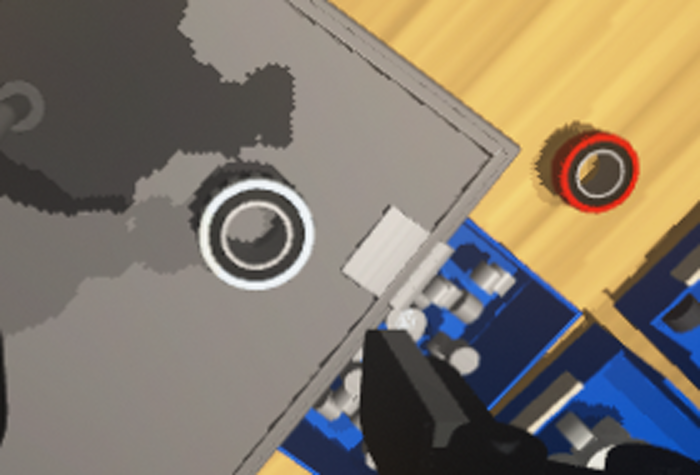

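Wrist crop: the aluminium flange circle is centred at crop (256,234), which is full-picture (352.4,203.6). The red look-alike is at crop (598,172), off the lid.

```bash
python3 - <<'E'
from h import *
c=vision.get_calibration("wrist"); P=at_z(c,[[352.4,203.6]],.152)[0]; print(P, togo([P[0],P[1],.141+.0187]).round(1))
E
```

```text
[0.57751693 0.31201918 0.152     ] [-14.3  29.5 125.2]
```

```bash
python3 -m crank '[-7,15,20,0,80, -14,29,50,0,80, -14,29,80,0,80, -14,29,100,0,80, -14,29,115,0,80, -14,29,122,0,80, -14,29,125,0,80, -14,29,125,0,80, -14,29,125,0,60, -14,29,125,0,40]'
python3 -m crank '[0,0,0,0,30, 0,0,0,0,30, 0,0,0,0,30, 0,0,0,0,30, 0,0,0,0,30, 0,0,-5,0,30, 0,0,-10,0,30, 0,0,-20,0,30, 0,0,-40,0,30, 0,0,-60,0,30]'
python3 - <<'E'
from h import *
s=status.state(); print(s["tool_pos"],s["gripper_width"])
p,d=vision.grab_frame("wrist"); c=vision.get_calibration("wrist")
cv2.imwrite("pics/5.png",cv2.resize(p[100:400,140:540,::-1],None,fx=1.8,fy=1.8))
E
```

```text
time: 3.75
tool_pos: [0.5777, 0.3122, 0.1427]
tool_rot: [0.001, 0.414, 0.91, 0.001]
contact_force: [0.1, 1.5, -0.4]
gripper_width: 0.475
time: 4.75
tool_pos: [0.577, 0.3119, 0.2024]
tool_rot: [-0.0, 0.414, 0.91, 0.0]
contact_force: [0.7, -1.1, -0.1]
gripper_width: 0.303
[0.57697409 0.31188954 0.20241895] 0.30324932359207757
```

View pics/5.png

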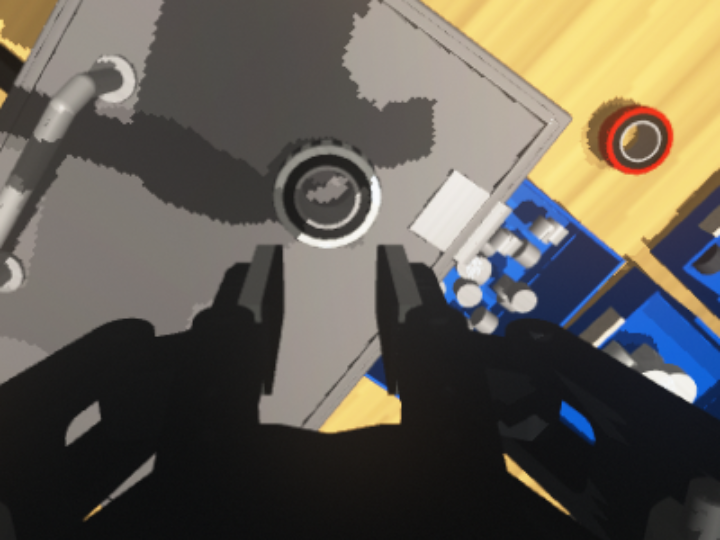

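```bash
python3 - <<'E'
from h import *
c=vision.get_calibration("wrist"); s=status.state()
P=at_z(c,[[322.2,207.8]],.152)[0]; print("cup",P, (P-s["tool_pos"]), rot().inv().apply(P-s["tool_pos"])*1000)
p,d=vision.grab_frame("wrist")
R=rot()
# depth on fingertips / cup
for u,v in [(288,240),(362,240),(285,262),(366,262),(300,300),(322,207-25),(322,232),(322,250)]:
    X=cloud(c,[[u,v]],[d[v,u]])[0]; print((u,v),d[v,u].round(4),X.round(4),(R.inv().apply(X-s["tool_pos"])*1000).round(1))
print("tcp px",proj(c,s["tool_pos"]))
for r in regions_of("wrist","cup_mid"): print(r["confidence"],r["extent"],at_z(c,[r["extent"][:2]],.152))
E
```

```text
cup [0.58057574 0.31321672 0.152     ] [ 0.00154569  0.00048919 -0.05546822] [-0.51336835  1.10229183 55.47858032]
(288, 240) 0.1442 [0.5607 0.3112 0.2406] [ 10.8 -14.6 -33.3]
(362, 240) 0.1436 [0.5864 0.3339 0.2414] [ 11.1  19.7 -33.8]
(285, 262) 0.1216 [0.5612 0.3124 0.2639] [ 11.3 -13.2 -56.5]
(366, 262) 0.1225 [0.5855 0.3331 0.2633] [ 10.9  18.7 -55.7]
(300, 300) 0.283 [0.6285 0.2274 0.1264] [-96.6 -19.4  81.2]
(322, 182) 0.2285 [0.5676 0.3279 0.1511] [19.   0.9 56.4]
(322, 232) 0.2389 [0.5934 0.2982 0.1511] [-20.2   0.9  56.4]
(322, 250) 0.2687 [0.6106 0.2787 0.1274] [-46.2   0.8  80.2]
tcp px [[320.09212487 234.96478262]]
0.86 [320.4, 204.2, 60.3, 60.1] [[0.57771626 0.31445591 0.152     ]]
0.74 [487.9, 174.7, 40.5, 35.8] [[0.65657241 0.41297486 0.152     ]]
```

```bash
python3 - <<'E'
from h import *
p,d=vision.grab_frame("wrist"); c=vision.get_calibration("wrist"); s=status.state(); R=rot()
for u in (288,284,362,366):
  print(u)
  for v in range(226,300,6):
    X=cloud(c,[[u,v]],[d[v,u]])[0]; print("  ",v,p[v,u],d[v,u].round(4),(R.inv().apply(X-s["tool_pos"])*1000).round(1))
for x in (0,11):
  for z in (0,-10,-20,-30): print(x,z,proj(c,s["tool_pos"]+R.apply([x/1e3,.014,z/1e3])).round(1))
E
```

```text
288
   226 [134 127 121] 0.2589 [-22.7 -27.5  76.5]
   232 [133 127 121] 0.2606 [-28.2 -27.7  76.8]
   238 [73 71 67] 0.1454 [ 11.3 -14.7 -31.8]
   244 [72 71 67] 0.1385 [ 11.4 -14.  -39. ]
   250 [73 72 68] 0.1324 [ 11.3 -13.3 -45.3]
   256 [43 41 39] 0.1268 [ 11.4 -12.7 -51.1]
   262 [30 28 27] 0.1216 [ 11.3 -12.1 -56.5]
   268 [29 28 26] 0.118 [ 10.8 -11.7 -60.4]
   274 [31 29 29] 0.1169 [  9.2 -11.6 -62. ]
   280 [31 29 28] 0.1175 [  6.7 -11.6 -62.1]
   286 [31 29 28] 0.1186 [  3.8 -11.8 -61.7]
   292 [29 29 27] 0.1201 [  0.8 -11.9 -61. ]
   298 [30 28 27] 0.1188 [ -0.8 -11.8 -62.7]
284
   226 [132 126 121] 0.2589 [-22.7 -30.8  76.5]
   232 [132 126 121] 0.2593 [-27.7 -30.9  75.6]
   238 [74 72 68] 0.1453 [ 11.3 -16.6 -31.9]
   244 [73 71 68] 0.1383 [ 11.5 -15.7 -39.2]
   250 [73 71 68] 0.1337 [ 10.8 -15.2 -44.1]
   256 [73 71 67] 0.1272 [ 11.2 -14.3 -50.8]
   262 [71 70 67] 0.1218 [ 11.3 -13.7 -56.4]
   268 [63 61 58] 0.1164 [ 11.6 -13.  -61.9]
   274 [66 65 62] 0.1177 [  8.7 -13.2 -61.2]
   280 [29 28 27] 0.1151 [  7.9 -12.9 -64.2]
   286 [30 29 27] 0.113 [  6.8 -12.6 -66.7]
  
[... 755 characters left out ...]
.26 [-28.   37.7  76.2]
   238 [171 163 156] 0.2622 [-33.7  38.   76.9]
   244 [110 107 102] 0.2635 [-39.2  38.2  76.8]
   250 [80 78 75] 0.1333 [ 11.   20.1 -44.5]
   256 [78 76 73] 0.1274 [ 11.   19.3 -50.5]
   262 [76 75 72] 0.1221 [ 11.1  18.6 -56.1]
   268 [77 75 71] 0.1181 [ 10.7  18.  -60.3]
   274 [37 36 34] 0.1106 [ 12.3  17.  -67.7]
   280 [36 34 33] 0.1061 [ 12.5  16.4 -72.3]
   286 [36 33 32] 0.1031 [ 12.1  16.  -75.5]
   292 [33 31 30] 0.0984 [ 12.8  15.3 -80.2]
   298 [32 30 28] 0.0873 [ 17.3  13.8 -90.5]
0 0 [[344.4 235. ]]
0 -10 [[345.6 241.8]]
0 -20 [[347.  249.5]]
0 -30 [[348.5 258.2]]
11 0 [[344.7 216.9]]
11 -10 [[346.  222.8]]
11 -20 [[347.4 229.5]]
11 -30 [[349.  237.1]]
```

```bash
python3 -m crank '[0,0,15,0,60, 0,0,35,0,60, 0,0,55,0,60, 0,0,70,0,60, 0,0,78,0,60, 0,0,80,0,60, 0,0,80,0,60, 0,0,80,0,60, 0,0,80,0,60, 0,0,80,0,60]'
python3 - <<'E'
from h import *
for i in range(2):
  p,d=vision.grab_frame("wrist"); c=vision.get_calibration("wrist"); s=status.state(); R=rot(); print(s["tool_pos"],s["gripper_width"],s["contact_force"])
cv2.imwrite("pics/6.png",p[60:400,100:560,::-1])
v,u=np.mgrid[120:300,220:430].reshape(2,-1); ok=d[v,u]>0; X=cloud(c,np.c_[u,v][ok],d[v,u][ok]); T=R.inv().apply(X-s["tool_pos"])*1000; W=X[:,2]
cup=(W>.146)&(W<.158)&(abs(T[:,0])<30)&(abs(T[:,1])<30); print("flange",cup.sum(),np.median(X[cup],0),T[cup].min(0),T[cup].max(0))
f=(abs(T[:,0]-11)<2.5)&(W>.156)&(abs(T[:,1])<60); 
for sgn in(-1,1):
  g=T[f&(T[:,1]*sgn>0)]; print("finger",sgn,len(g),np.percentile(g[:,2],[90,98,100]).round(1),np.percentile(g[:,1],[2,50,98]).round(1))
E
```

```text
time: 5.95
tool_pos: [0.5776, 0.3121, 0.1222]
tool_rot: [0.001, 0.414, 0.91, 0.001]
contact_force: [-0.2, 0.3, 1.0]
gripper_width: 0.6
[0.57742365 0.31205829 0.12200114] 0.6064123821077829 [-0.13622672  0.37041311 -0.05930428]
[0.57731791 0.3120052  0.12181767] 0.6015220189817251 [-0.74397089 -0.30796214 -0.84607177]
flange 4926 [0.57599991 0.31347716 0.15090739] [-22.10921057 -29.81180372 -36.18366654] [ 22.34859033  29.64726745 -24.17856372]
finger -1 1298 [-42.5 -36.3 -34.3] [-32.2 -27.1 -23.4]
finger 1 1375 [-42.9 -35.9 -34.2] [26.7 30.7 37. ]
```

View pics/6.png

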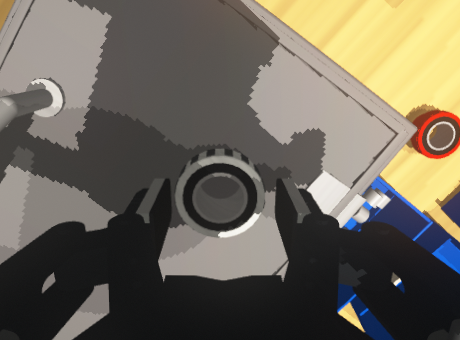

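```bash
python3 - <<'E'
from h import *
p,d=vision.grab_frame("wrist"); c=vision.get_calibration("wrist"); s=status.state(); R=rot()
for u in (254,258,262,386,390,394):
  print(u)
  for v in range(228,268,4):
    X=cloud(c,[[u,v]],[d[v,u]])[0]; print("  ",v,p[v,u],d[v,u].round(4),X[2].round(4),(R.inv().apply(X-s["tool_pos"])*1000).round(1))
E
```

```text
254
   228 [60 59 57] 0.1716 0.1276 [  6.5 -36.6  -6. ]
   232 [59 58 55] 0.1733 0.1266 [  3.8 -36.9  -5. ]
   236 [61 59 56] 0.1734 0.1271 [  1.6 -37.   -5.5]
   240 [76 75 72] 0.1433 0.1557 [ 11.2 -30.3 -34.1]
   244 [78 76 72] 0.1391 0.16 [ 11.1 -29.4 -38.4]
   248 [78 78 74] 0.1337 0.1655 [ 11.6 -28.2 -43.9]
   252 [78 77 73] 0.1309 0.1685 [ 11.1 -27.5 -46.9]
   256 [77 76 72] 0.1267 0.1729 [ 11.4 -26.6 -51.3]
   260 [69 68 65] 0.1228 0.1768 [ 11.5 -25.8 -55.2]
   264 [23 23 23] 0.1199 0.1799 [ 11.3 -25.1 -58.3]
258
   228 [60 59 56] 0.1722 0.127 [  6.3 -34.5  -5.4]
   232 [60 59 56] 0.1723 0.1275 [  4.1 -34.5  -5.9]
   236 [60 59 56] 0.1736 0.1269 [  1.5 -34.8  -5.3]
   240 [78 77 73] 0.1425 0.1564 [ 11.5 -28.3 -34.8]
   244 [78 77 74] 0.1392 0.16 [ 11.1 -27.6 -38.4]
   248 [78 77 73] 0.1349 0.1644 [ 11.1 -26.7 -42.8]
   252 [57 56 54] 0.1313 0.1682 [ 11.  -25.9 -46.6]
   256 [22 21 21] 0.1263 0.1732 [ 11.5 -24.9 -51.6]
   260 [23 23 22] 0.123 0.1767 [ 11.5 -24.2 -55.1]
   264 [23 22 22] 0.1223 0.1777 [ 10.2 -24.1 -56.1]
262
   228 [60 58 56] 0.1723 0.127 [  6.3 -32.2  -5.3]
   
[... 1299 characters left out ...]
1] 0.1304 0.1691 [ 11.4  29.8 -47.5]
   256 [81 80 76] 0.1271 0.1725 [ 11.1  29.2 -50.8]
   260 [35 33 33] 0.1221 0.1775 [ 11.8  28.1 -55.9]
   264 [34 33 31] 0.1182 0.1814 [ 12.1  27.2 -59.8]
394
   228 [94 88 85] 0.1723 0.127 [ 6.2 41.1 -5.3]
   232 [94 88 84] 0.171 0.1288 [ 4.6 40.8 -7.2]
   236 [92 87 84] 0.1736 0.127 [ 1.5 41.4 -5.3]
   240 [91 87 84] 0.1731 0.128 [-0.5 41.3 -6.4]
   244 [88 85 82] 0.1388 0.1604 [ 11.2  33.5 -38.7]
   248 [87 85 81] 0.1348 0.1646 [ 11.1  32.6 -42.9]
   252 [88 85 81] 0.1303 0.1691 [ 11.4  31.5 -47.5]
   256 [88 85 81] 0.1275 0.1722 [ 11.   30.9 -50.5]
   260 [84 82 79] 0.1223 0.1773 [ 11.7  29.7 -55.7]
   264 [85 84 80] 0.1206 0.1793 [ 11.   29.3 -57.6]
```

The depth profile shows the finger ends about 31 mm behind the reported TCP. That puts the tips at z = 0.154, just above the flange, which explains the miss. I'll go 10 mm lower and close.

```bash
python3 -m crank '[0,1,3,0,60, 0,1,6,0,60, 0,1,9,0,60, 0,1,10,0,60, 0,1,10,0,60, 0,1,10,0,40, 0,1,10,0,30, 0,1,10,0,30, 0,1,10,0,30, 0,1,10,0,30]'
python3 - <<'E'
from h import *
p,d=vision.grab_frame("wrist"); c=vision.get_calibration("wrist"); s=status.state(); R=rot(); print(s["tool_pos"],s["gripper_width"],s["contact_force"])
v,u=np.mgrid[120:300,220:430].reshape(2,-1); ok=d[v,u]>0; X=cloud(c,np.c_[u,v][ok],d[v,u][ok]); T=R.inv().apply(X-s["tool_pos"])*1000
for sg in(-1,1):
  g=T[(abs(T[:,0]-11)<1.5)&(T[:,1]*sg>20)&(T[:,1]*sg<40)]; print(np.percentile(g[:,2],[50,95,99,100]).round(1))
E
```

```text
time: 7.1
tool_pos: [0.578, 0.3126, 0.1115]
tool_rot: [0.0, 0.414, 0.91, 0.0]
contact_force: [0.4, 1.0, 1.9]
gripper_width: 0.488
[0.57799854 0.31265248 0.11149917] 0.4887581209922807 [-0.11309259  0.50746083  1.68750763]
[-62.  -15.9 -15.2 -14.4]
[-60.6 -15.8 -15.3 -14.4]
```

```bash
python3 -m crank '[0,0,-8,0,30, 0,0,-25,0,30, 0,0,-50,0,30, -20,-14,-75,0,30, -52,-35,-80,0,30, -88,-60,-80,0,30, -124,-84,-80,0,30, -160,-109,-80,0,30, -196,-133,-80,0,30, -232,-158,-80,0,30]'
python3 -m crank '[-36,-25,0,0,30, -72,-50,0,0,30, -108,-74,0,0,30, -144,-99,0,0,30, -175,-122,0,0,30, -198,-138,0,0,30, -211,-146,0,0,30, -211,-146,0,0,30, -211,-146,0,0,30, -211,-146,0,0,30]'
python3 - <<'E'
from h import *
p,d=vision.grab_frame("wrist"); c=vision.get_calibration("wrist"); s=status.state(); R=rot(); print(s["tool_pos"],s["gripper_width"],s["contact_force"],c["R"],c["t"])
cv2.imwrite("pics/7.png",p[:,:,::-1]); np.savez("w7.npz",p=p,d=d,tp=s["tool_pos"],R=R.as_matrix(),cR=c["R"],ct=c["t"])
print("pocket pred px",proj(c,[.607,-.183,.024]))
E
```

```text
time: 8.15
tool_pos: [0.6115, 0.0321, 0.193]
tool_rot: [0.001, 0.414, 0.91, 0.0]
contact_force: [1.0, -0.1, -0.4]
gripper_width: 0.485
time: 9.15
tool_pos: [0.6399, -0.2195, 0.1915]
tool_rot: [-0.0, 0.413, 0.911, 0.0]
contact_force: [-0.3, -0.5, -0.1]
gripper_width: 0.489
[ 0.63988758 -0.21951574  0.19141004] 0.48695251184651744 [ 0.09268949 -0.06945644 -0.21385711] [[ 7.52823452e-01  6.58222473e-01  1.58514416e-04]
 [ 6.34739844e-01 -7.26029565e-01  2.64549430e-01]
 [ 1.74247466e-01 -1.99058400e-01 -9.64372114e-01]] [-0.33883142 -0.59557436  0.20851096]
pocket pred px [[320.64275701 131.99047805]]
```

View pics/7.png

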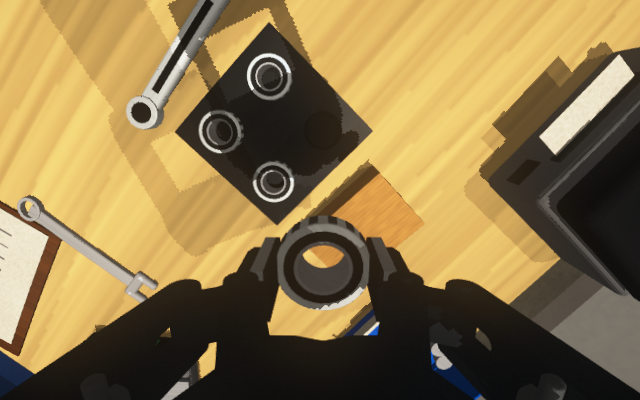

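The cup is held level at (323,264). The tray's corners are at about (270,23), (372,129), (277,224) and (176,131), and the empty pocket is at about (322,130).

```bash
python3 - <<'E'
from h import *
f=np.load("w7.npz"); p,d=f["p"],f["d"]; c=dict(vision.get_calibration("wrist"),R=f["cR"],t=f["ct"]); tp=f["tp"]; R=Ro.from_matrix(f["R"])
T=lambda X:(R.inv().apply(X-tp)*1000).round(1)
g=cv2.cvtColor(p,cv2.COLOR_RGB2GRAY)
# tray corners by line fit on dark mask
m=((g<62)&(p.max(2)-p.min(2).astype(int)<25)).astype(np.uint8); m[:,:160]=0;m[:,380:]=0;m[235:]=0
m=cv2.morphologyEx(m,cv2.MORPH_CLOSE,np.ones((25,25))); m=cv2.morphologyEx(m,cv2.MORPH_OPEN,np.ones((9,9)))
ct=max(cv2.findContours(m,0,1)[0],key=cv2.contourArea)[:,0].astype(float)
X=at_z(c,ct,.024); b=cv2.minAreaRect(X[:,:2].astype(np.float32)); print("outline",b)
v,u=np.mgrid[0:235,160:385].reshape(2,-1); ok=d[v,u]>0; D=cloud(c,np.c_[u,v][ok],d[v,u][ok])
k=(D[:,2]>.016)&(D[:,2]<.042)&(abs(D[:,0]-.567)<.1)&(abs(D[:,1]+.218)<.1); print("depth",cv2.minAreaRect(D[k,:2].astype(np.float32)),np.median(D[k,2]))
# circles
x={}
for n,(cx,cy),z in (("c1",(269,75),.036),("c2",(220,131),.036),("c3",(273,182),.036),("pocket",(322,130),.024)):
    x0,y0=cx-32,cy-32; r=cv2.resize(g[y0:y0+64,x0:x0+64],None,fx=4,fy=4,interpolation=2)
    if n=="pocket": r=cv2.equalizeHist(r)
    h=cv2.HoughCircles(r,cv2.HOUGH_GRADIENT,1.5,200,param1=80,param2=15,minRadius=64,maxRadius=110)
    q=h[0,0] if h is not None else None
    if q is None: print(n,None); continue
    uv=[x0+q[0]/4-.375,y0+q[1]/4-.375]; x[n]=at_z(c,[uv],z)[0]; print(n,np.round(uv,1),q[2]/4,x[n],T(x[n]))
if len(x)>=3: print("para",x["c1"]+x["c3"]-x["c2"])
# held cup: flange top points by depth
v,u=np.mgrid[200:320,270:380].reshape(2,-1); ok=d[v,u]>0; D=cloud(c,np.c_[u,v][ok],d[v,u][ok]); t=R.inv().apply(D-tp)*1000
k=(t[:,2]>-44)&(t[:,2]<-35)&(np.hypot(t[:,0],t[:,1])<26); print("held",k.sum(),np.median(t[k],0),t[k].min(0),t[k].max(0),cv2.minEnclosingCircle(t[k,:2].astype(np.float32)))
r=cv2.resize(g[205:325,265:385],None,fx=4,fy=4,interpolation=2); h=cv2.HoughCircles(r,cv2.HOUGH_GRADIENT,1.5,300,param1=80,param2=15,minRadius=165,maxRadius=200); q=h[0,0]
uv=[265+q[0]/4-.375,205+q[1]/4-.375]; print("held",uv,q[2]/4,T(at_z(c,[uv],tp[2]+.0405)[0]))
cv2.imwrite("m.png",m*255)
E
```

```text
outline ((0.6022747159004211, -0.2180090993642807), (0.14856062829494476, 0.21881136298179626), 85.7900161743164)
depth ((0.5675328969955444, -0.21591657400131226), (0.15128730237483978, 0.1504688560962677), 86.12537384033203) 0.02377790566097801
c1 [268.3  74.3] 21.5875 [ 0.53145454 -0.17414122  0.036     ] [105.5 -51.8 155.4]
c2 [220.4 130.3] 22.075 [ 0.52810234 -0.24835691  0.036     ] [  51.9 -103.2  155.4]
c3 [273.4 180.9] 20.725 [ 0.60235781 -0.25379207  0.036     ] [ -1.1 -50.9 155.4]
pocket [321.7 130.4] 18.625 [ 0.60677116 -0.18105934  0.024     ] [ 50.7   0.4 167.4]
para [ 0.60571001 -0.17957638  0.036     ]
held 5419 [  2.52789398   1.64194528 -39.53494936] [-22.19616102 -22.59222891 -43.99900574] [ 22.34303502  23.73632281 -35.00001647] ((1.3147821426391602, 0.5002743005752563), 25.003015518188477)
held [np.float32(324.4375), np.float32(262.5625)] 46.875 [  3.    2.3 -40.5]
```

```bash
python3 -m crank '[15,0,20,0,30, 30,0,50,0,30, 43,-1,85,0,30, 49,-1,115,0,30, 49,-1,140,0,30, 49,-1,158,0,30, 49,-1,168,0,30, 49,-1,172,0,30, 49,-1,172,0,30, 49,-1,172,0,30]'
python3 - <<'E'
from h import *
p,d=vision.grab_frame("wrist"); c=vision.get_calibration("wrist"); s=status.state(); R=rot(); print(s["tool_pos"],s["gripper_width"],s["contact_force"])
cv2.imwrite("pics/8.png",cv2.resize(p[60:340,150:500,::-1],None,fx=2.2,fy=2.2)); np.savez("w8.npz",p=p,d=d,tp=s["tool_pos"],R=R.as_matrix(),cR=c["R"],ct=c["t"])
E
```

```text
time: 10.2
tool_pos: [0.608, -0.1854, 0.0207]
tool_rot: [0.001, 0.414, 0.91, 0.0]
contact_force: [-0.3, 0.1, -0.3]
gripper_width: 0.486
[ 0.60799846 -0.18542194  0.02084079] 0.49150948185936444 [ 0.73266792  0.15866856 -0.37401519]
```

View pics/8.png

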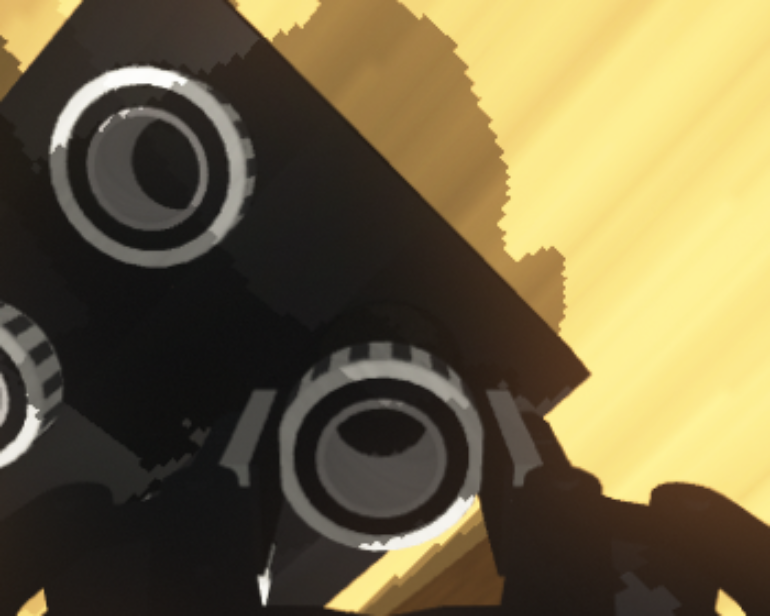

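Held flange top is centred at crop (380.5,454) and neighbour c1's flange top at crop (148,166). The tray's right corner is at crop (590,374). The cup sits just above the tray.

```bash
python3 - <<'E'
from h import *
f=np.load("w8.npz"); p,d=f["p"],f["d"]; c=dict(vision.get_calibration("wrist"),R=f["cR"],t=f["ct"]); tp=f["tp"]; R=Ro.from_matrix(f["R"])
px=lambda x,y:[[150+(x+.5)/2.2-.5,60+(y+.5)/2.2-.5]]
H=at_z(c,px(380.5,454),.0613)[0]; C=at_z(c,px(148,166),.036)[0]; K=at_z(c,px(590,374),.024)[0]
e1,e2=at_z(c,np.vstack([px(240,10),px(560,342)]),.024)
print("H",H,"C",C,"K",K,"edge yaw",np.degrees(np.arctan2(*(e2-e1)[[1,0]])))
for y in(-3.5,-4.2):
  r=np.radians(y); ex=np.array([np.cos(r),np.sin(r)]); ey=np.array([-ex[1],ex[0]])
  for n,P in(("C",C[:2]+.075*ex),("K",K[:2]-.0375*(ex+ey))): print(y,n,P,"delta tool",R.inv().apply(np.r_[P-H[:2],0])*1000)
t=lambda X:R.inv().apply(X-tp)*1000
v,u=np.mgrid[60:340,150:500].reshape(2,-1); ok=d[v,u]>0; D=cloud(c,np.c_[u,v][ok],d[v,u][ok]); q=t(D)
k=(abs(q[:,2]+40)<2.5)&(np.hypot(q[:,0],q[:,1]-1)<25)&(abs(q[:,1]-1)<14); print("held depth x range",np.percentile(q[k,0],[.5,99.5]),np.median(q[k,2]))
k=(abs(D[:,2]-.036)<.004)&(np.hypot(*(D[:,:2]-C[:2]).T)<.026); b=cv2.minEnclosingCircle(D[k,:2].astype(np.float32)); print("c1 depth",b,D[k].min(0),D[k].max(0))
E
```

```text
H [ 0.60821964 -0.18346282  0.0613    ] C [ 0.53265045 -0.1744687   0.036     ] K [ 0.64690112 -0.14577806  0.024     ] edge yaw -4.459633285347305
-3.5 C [ 0.60751056 -0.17904734] delta tool [ 3.79439785  2.36681289 -0.0065684 ]
-3.5 K [ 0.60718175 -0.1809188 ] delta tool [ 2.5997061   0.88924892 -0.00534916]
-4.2 C [ 0.60744903 -0.17996156] delta tool [ 3.14566377  1.71971575 -0.0057264 ]
-4.2 K [ 0.6067554  -0.18043093] delta tool [ 3.24762003  0.88843061 -0.00694014]
held depth x range [-21.37454486  21.4163506 ] -39.53785715055344
c1 depth ((0.5327361822128296, -0.17537470161914825), 0.02277293987572193) [ 0.51058353 -0.19785056  0.03203707] [ 0.55535874 -0.15323741  0.03786414]
```

```bash
python3 -m crank '[2,1,0,0,30, 3.5,1.2,0,0,30, 3.5,1.2,2,0,30, 3.5,1.2,5,0,30, 3.5,1.2,8,0,30, 3.5,1.2,11,0,30, 3.5,1.2,13,0,30, 3.5,1.2,15,0,30, 3.5,1.2,15,0,30, 3.5,1.2,15,0,30]'; python3 -c "
from plant import status;s=status.state();print(s['tool_pos'],s['contact_force'],s['ft_torque'])"
```

```text
time: 11.25
tool_pos: [0.6054, -0.1815, 0.0042]
tool_rot: [-0.0, 0.414, 0.91, -0.0]
contact_force: [-0.3, -0.8, -0.8]
gripper_width: 0.489
[ 0.60543519 -0.18146518  0.00418435] [-0.28504151 -0.78524951 -0.77503697] [-0.02238317  0.04669043 -0.00017925]
```

The barrel has entered the pocket with no contact force, so I continue down.

```bash
python3 -m crank '[0,0,2,0,30, 0,0,4,0,30, 0,0,6,0,30, 0,0,7,0,30, 0,0,8,0,30, 0,0,8.5,0,30, 0,0,8.5,0,30, 0,0,8.5,0,30, 0,0,8.5,0,30, 0,0,8.5,0,30]'; python3 -c "
from plant import status;s=status.state();print(s['tool_pos'],s['contact_force'],s['ft_torque'])"
```

```text
time: 12.25
tool_pos: [0.6054, -0.1814, -0.0026]
tool_rot: [-0.001, 0.414, 0.91, -0.0]
contact_force: [-5.8, 2.0, 8.6]
gripper_width: 0.49
[ 0.60535263 -0.18138456 -0.00263013] [-5.81280772  2.0387655   8.570538  ] [ 0.43518541  0.8365998  -0.00334747]
```

```bash
python3 -m crank '[0.6,-0.3,0,0,30, 1.2,-0.6,0,0,30, 1.2,-0.6,0.7,0,30, 1.2,-0.6,1.4,0,30, 1.2,-0.6,1.4,0,30, 1.2,-0.6,1.4,0,30, 1.2,-0.6,1.4,0,30, 1.2,-0.6,1.4,0,30, 1.2,-0.6,1.4,0,30, 1.2,-0.6,1.4,0,30]'; python3 - <<'E'
from h import *
p,d=vision.grab_frame("wrist"); c=vision.get_calibration("wrist"); s=status.state(); R=rot(); tp=s["tool_pos"]; print(tp,s["contact_force"],s["ft_torque"])
v,u=np.mgrid[0:400,100:540].reshape(2,-1); ok=d[v,u]>0; D=cloud(c,np.c_[u,v][ok],d[v,u][ok])
q=R.inv().apply(D-tp)*1000
k=(abs(q[:,2]+39)<6)&(np.hypot(q[:,0],q[:,1]-1)<21.5)&(abs(q[:,1]-1)<16); Y=D[k]; A=np.c_[Y[:,:2]-Y[:,:2].mean(0),np.ones(len(Y))]; print("held z",np.median(Y[:,2]),"plane",np.linalg.lstsq(A,Y[:,2],rcond=None)[0])
k=(abs(D[:,2]-.036)<.006)&(np.hypot(*(D[:,:2]-[.532,-.175]).T)<.0215)&(np.hypot(*(D[:,:2]-[.532,-.175]).T)>.013); print("c1 z",k.sum(),np.median(D[k,2]))
E
```

```text
time: 13.25
tool_pos: [0.6054, -0.1814, -0.0027]
tool_rot: [0.001, 0.414, 0.91, -0.0]
contact_force: [-5.0, 1.8, 12.2]
gripper_width: 0.489
[ 0.60537195 -0.18141181 -0.00266569] [-4.77530262  1.67871715 13.27061672] [0.23316664 0.8299017  0.01711495]
held z 0.036827397779682546 plane [-0.00312287  0.00935693  0.03654299]
c1 z 5144 0.03512343919231563
```

```bash
python3 -m crank '[0,0,-2,0,30, 0,0,-4,0,30, 0.5,0,-4,0,30, 0.5,0,-4,0,30, 0.5,0,-4,0,30, 0.5,0,-4,0,30, 0.5,0,-4,0,30, 0.5,0,-4,0,30, 0.5,0,-4,0,30, 0.5,0,-4,0,30]';python3 -m crank '[0,0,0.5,0,30, 0,0,1,0,30, 0,0,1.5,0,30, 0,0,2,0,30, 0,0,2.5,0,30, 0,0,3,0,30, 0,0,3.5,0,30, 0,0,4,0,30, 0,0,4,0,30, 0,0,4,0,30]'
```

```text
time: 14.3
tool_pos: [0.6042, -0.1808, -0.0015]
tool_rot: [0.001, 0.414, 0.91, -0.0]
contact_force: [2.9, -2.0, -0.6]
gripper_width: 0.486
time: 15.3
tool_pos: [0.6044, -0.1807, -0.0027]
tool_rot: [-0.0, 0.414, 0.91, -0.0]
contact_force: [-2.7, 0.5, 16.3]
gripper_width: 0.488
```

```bash
python3 -m crank '[0,0,-1,0,30, 0,0,-2,0,30, 0,0,-3,0,30, 0,0,-3,0,30, 0,0,-3,0,40, 0,0,-3,0,45, 0,0,-3,0,50, 0,0,-3,0,55, 0,0,-3,0,62, 0,0,-3,0,62]';python3 -m crank '[0,0,-3,0,62, 0,0,-8,0,62, 0,0,-16,0,62, 0,0,-30,0,62, 0,0,-50,0,62, 0,0,-70,0,62, 0,0,-90,0,62, 0,0,-110,0,62, 0,0,-110,0,62, 0,0,-110,0,62]'; python3 - <<'E'
from h import *
p,d=vision.grab_frame("wrist"); c=vision.get_calibration("wrist"); s=status.state(); tp=s["tool_pos"]; print(tp,s["contact_force"])
cv2.imwrite("pics/9.png",p[40:340,150:520,::-1])
v,u=np.mgrid[0:400,0:640].reshape(2,-1); ok=d[v,u]>0; D=cloud(c,np.c_[u,v][ok],d[v,u][ok])
for n,P in(("new",[.606,-.181]),("c1",[.532,-.175]),("c2",[.528,-.249]),("c3",[.602,-.255])):
  k=(abs(D[:,2]-.036)<.006)&(np.hypot(*(D[:,:2]-P).T)<.027); 
  if k.sum()<500: continue
  ctr=np.array(cv2.minEnclosingCircle(D[k,:2].astype(np.float32))[0]); r=np.hypot(*(D[:,:2]-ctr).T); k=(abs(D[:,2]-.036)<.008)&(r<.0205)&(r>.017); Y=D[k]; A=np.c_[Y[:,:2]-ctr,np.ones(len(Y))]
  print(n,ctr,k.sum(),np.median(Y[:,2]),np.linalg.lstsq(A,Y[:,2],rcond=None)[0].round(4))
E
```

```text
time: 16.3
tool_pos: [0.6021, -0.1797, -0.0042]
tool_rot: [-0.002, 0.414, 0.91, -0.0]
contact_force: [-0.3, 0.2, 0.8]
gripper_width: 0.618
time: 17.3
tool_pos: [0.6043, -0.1808, 0.1084]
tool_rot: [0.001, 0.414, 0.91, 0.0]
contact_force: [0.2, -0.3, -0.9]
gripper_width: 0.62
[ 0.60352196 -0.1804224   0.10702206] [-0.08319861 -0.714609   -0.31609533]
new [ 0.60486686 -0.18004951] 627 0.03396969847253564 [-0.0061  0.0038  0.0339]
c1 [ 0.53187734 -0.17496282] 732 0.03405905369237509 [0.0051 0.0017 0.034 ]
c2 [ 0.52707022 -0.24990092] 596 0.03415023394546378 [-0.0011  0.0049  0.0341]
c3 [ 0.60211712 -0.25409281] 247 0.03402671409549118 [-0.0089 -0.004   0.034 ]
```

View pics/9.png

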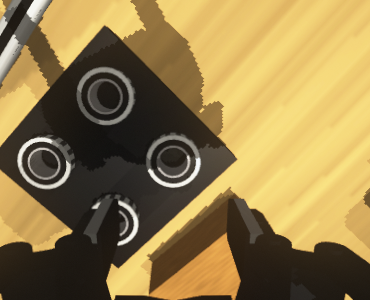

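The cup's flange top reads the same height as its three neighbours (0.034) and it is level, so it is seated. Next is the lid handle.

```bash
python3 -m crank '[0,0,-40,0,62, 25,11,-80,3,62, 60,27,-95,7,62, 100,46,-95,12,62, 140,64,-95,17,62, 180,82,-95,22,62, 220,100,-95,27,62, 260,118,-95,31,62, 300,137,-95,35,62, 340,155,-95,35,62]';python3 - <<'E'
from h import *
s=status.state(); print(s["tool_pos"],rot().as_matrix().round(3)); g=rot().inv().apply(np.array([.483,.229,.2])-s["tool_pos"])*1000; print(g)
E
```

```text
time: 18.35
tool_pos: [0.4957, 0.179, 0.2006]
tool_rot: [-0.001, 0.669, 0.743, -0.001]
contact_force: [1.4, 0.2, 0.8]
gripper_width: 0.62
[0.49565643 0.17899186 0.20059852] [[-0.105  0.995 -0.003]
 [ 0.995  0.105 -0.   ]
 [-0.    -0.003 -1.   ]]
[51.05819031 -7.35201411  0.60550212]
```

```bash
python3 -m crank '[25,-4,0,0,62, 45,-7,0,0,62, 45,-7,0,0,62, 45,-7,0,0,62, 45,-7,0,0,62, 45,-7,0,0,62, 45,-7,0,0,62, 45,-7,0,0,62, 45,-7,0,0,62, 45,-7,0,0,62]';python3 - <<'E'
from h import *
p,d=vision.grab_frame("wrist"); c=vision.get_calibration("wrist"); s=status.state(); tp=s["tool_pos"]; R=rot(); print(tp,R.as_matrix().round(3))
v,u=np.mgrid[0:400,0:640].reshape(2,-1); ok=d[v,u]>0; D=cloud(c,np.c_[u,v][ok],d[v,u][ok])
k=(D[:,2]>.160)&(D[:,2]<.180)&(np.hypot(*(D[:,:2]-[.483,.229]).T)<.075); b=cv2.minAreaRect(D[k,:2].astype(np.float32)); print(k.sum(),b,np.percentile(D[k,2],[50,95]))
q=R.inv().apply(D[k]-tp)*1000; print("tool",q.min(0),q.max(0),np.median(q,0)); m=abs(q[:,0])<25; print("near y",np.percentile(q[m,1],[2,50,98]))
E
```

```text
time: 19.35
tool_pos: [0.4856, 0.2215, 0.2024]
tool_rot: [0.0, 0.669, 0.744, 0.0]
contact_force: [-0.4, 0.1, 0.0]
gripper_width: 0.618
[0.48556009 0.22151084 0.20237446] [[-0.106  0.994  0.   ]
 [ 0.994  0.106  0.   ]
 [-0.     0.    -1.   ]]
2437 ((0.483510822057724, 0.23212479054927826), (0.009843629784882069, 0.11888163536787033), 6.243995189666748) [0.17158461 0.17318552]
tool [-48.66998591  -5.931312    27.89094044] [70.20738278  4.16166712 42.34546988] [18.91370032 -0.73978613 30.78999252]
near y [-5.55452093 -0.78027221  3.95619772]
```

```bash
python3 -m crank '[5,-1,15,0,62, 8,-2,35,0,62, 8,-2,55,0,62, 8,-2,70,0,62, 8,-2,78,0,62, 8,-2,81,0,62, 8,-2,81,0,40, 8,-2,81,0,20, 8,-2,81,0,5, 8,-2,81,0,0]';python3 -m crank '[0,0,0,0,0, 0,0,0,0,0, 0,0,0,0,0, 0,0,0,0,0, 0,0,0,0,0, 0,0,0,0,0, 0,0,0,0,0, 0,0,0,0,0, 0,0,0,0,0, 0,0,0,0,0]'
```

```text
time: 20.4
tool_pos: [0.4831, 0.2295, 0.1226]
tool_rot: [0.0, 0.669, 0.744, 0.001]
contact_force: [-2.4, -0.6, 3.3]
gripper_width: 0.091
time: 21.4
tool_pos: [0.4832, 0.2295, 0.1225]
tool_rot: [0.0, 0.669, 0.744, 0.001]
contact_force: [-1.9, -0.3, 5.5]
gripper_width: 0.094
```

```bash
python3 -m crank '[0,1.5,-5.8,0,0, 0,3.5,-11.5,0,0, 0,5.8,-17.3,0,0, 0,8.3,-23,0,0, 0,11,-28.8,0,0, 0,14,-34.3,0,0, 0,17,-39.7,0,0, 0,20.2,-45,0,0, 0,23.4,-50.2,0,0, 0,26.7,-55.2,0,0]'; python3 -c "
from plant import status;s=status.state();print(s['tool_pos'],s['contact_force'])"
```

```text
time: 22.4
tool_pos: [0.508, 0.2322, 0.1769]
tool_rot: [-0.001, 0.668, 0.744, -0.001]
contact_force: [-6.5, 0.8, -1.8]
gripper_width: 0.092
[0.50796408 0.23215566 0.17689987] [-6.50016289  0.84745122 -1.84973632]
```

```bash
python3 -m crank '[0,3.6,-5,0,0, 0,7.6,-9.8,0,0, 0,11.6,-14.5,0,0, 0,15.8,-19,0,0, 0,20.1,-23.3,0,0, 0,24.6,-27.6,0,0, 0,29.3,-31.7,0,0, 0,34.1,-35.6,0,0, 0,39,-39.3,0,0, 0,44,-42.8,0,0]';python3 -m crank '[0,5.2,-3.4,0,0, 0,10.4,-6.6,0,0, 0,15.8,-9.6,0,0, 0,21.2,-12.4,0,0, 0,26.8,-15,0,0, 0,32.5,-17.3,0,0, 0,38.3,-19.5,0,0, 0,44.1,-21.6,0,0, 0,50,-23.5,0,0, 0,55.9,-25.2,0,0]'; python3 - <<'E'
from h import *
p,d=vision.grab_frame("top"); c=vision.get_calibration("top"); s=status.state(); print(s["tool_pos"],s["contact_force"],s["gripper_width"])
cv2.imwrite("pics/10.png",p[100:300,120:440,::-1].repeat(2,0).repeat(2,1))
ex=np.array([np.cos(.108),np.sin(.108)]); H=np.array([.652,.247])
for n in("top","side"):
  p,d=vision.grab_frame(n); c=vision.get_calibration(n)
  v,u=np.mgrid[0:400,0:640].reshape(2,-1); ok=d[v,u]>0; D=cloud(c,np.c_[u,v][ok],d[v,u][ok])
  a=(D[:,:2]-H)@ex; b=(D[:,:2]-H)@[-ex[1],ex[0]]
  k=(abs(b)<.15)&(abs(b)>.07)&(a>-.19)&(a<.02)&(D[:,2]>.16)&(D[:,2]<.33); print(n,k.sum())
  if k.sum()>50:
    q=np.c_[a,D[:,2]][k]
    vx=cv2.fitLine(q.astype(np.float32),cv2.DIST_HUBER,0,.01,.01).ravel(); print("lid angle",np.degrees(np.arctan2(abs(vx[1]),abs(vx[0]))),vx)
E
```

```text
time: 23.4
tool_pos: [0.5524, 0.237, 0.2229]
tool_rot: [-0.0, 0.668, 0.744, -0.0]
contact_force: [-9.6, -0.6, 7.1]
gripper_width: 0.093
time: 24.4
tool_pos: [0.6092, 0.2433, 0.249]
tool_rot: [0.001, 0.668, 0.744, 0.001]
contact_force: [-6.3, 0.5, 6.6]
gripper_width: 0.09
[0.610344   0.24334736 0.24960453] [-3.05137839  1.27974347  7.21427055] 0.0941478844637324
top 912
lid angle 59.21467 [ 0.5118229  -0.859091   -0.05685697  0.23676327]
side 304
lid angle 60.12 [ 0.4981852  -0.8670707  -0.08121748  0.26506925]
```

View pics/10.png

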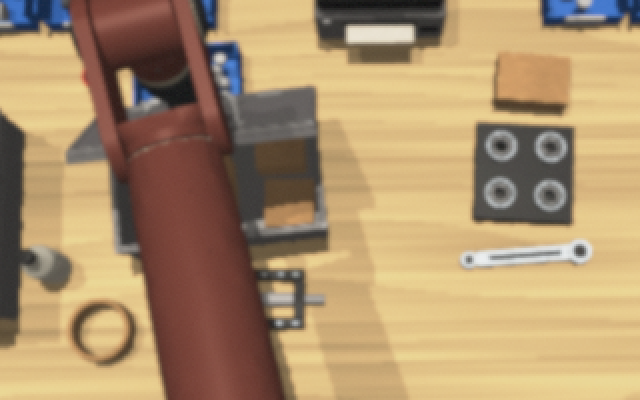

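Top view: the lid stands raised in the gripper, and the tray at (523,172) has all four cups seated with nothing else disturbed. I'll let it settle and recheck.

```bash
python3 -m crank '[0,0,0,0,0, 0,0,0,0,0, 0,0,0,0,0, 0,0,0,0,0, 0,0,0,0,0, 0,0,0,0,0, 0,0,0,0,0, 0,0,0,0,0, 0,0,0,0,0, 0,0,0,0,0]'; python3 - <<'E'
from h import *
ex=np.array([np.cos(.108),np.sin(.108)]); H=np.array([.652,.247])
s=status.state(); e=s["tool_pos"]-[.4832,.2295,.1225]; print("kin",np.degrees(np.arctan2(.048,-.170)-np.arctan2(.048+e[2],-.170+e[:2]@ex)),s["tool_pos"],s["contact_force"])
for n in("top","side"):
  p,d=vision.grab_frame(n); c=vision.get_calibration(n)
  v,u=np.mgrid[0:400,0:640].reshape(2,-1); ok=d[v,u]>0; D=cloud(c,np.c_[u,v][ok],d[v,u][ok])
  a=(D[:,:2]-H)@ex; b=(D[:,:2]-H)@[-ex[1],ex[0]]
  k=(abs(b)<.145)&(abs(b)>.07)&(a>-.16)&(a<.02)&(D[:,2]>.16)&(D[:,2]<.29); q=np.c_[a,D[:,2]][k]
  vx=cv2.fitLine(q.astype(np.float32),cv2.DIST_HUBER,0,.01,.01).ravel(); print(n,len(q),np.degrees(np.arctan2(abs(vx[1]),abs(vx[0]))))
E
```

```text
time: 25.55
tool_pos: [0.6103, 0.2433, 0.2497]
tool_rot: [0.002, 0.669, 0.744, 0.003]
contact_force: [-2.8, 1.5, 7.9]
gripper_width: 0.092
kin 60.715436438221275 [0.61033312 0.24332093 0.24969927] [-2.83943857  1.45751804  7.91584082]
top 449 60.393547
side 98 60.186325
```

The lid holds steady at about 60.4°, so I'm handing in.

```bash
python3 -c "
from plant import order;print(order.job_done())"
```

```text
the job is handed in; nothing more can be done
None
```

The cup is in the empty tray pocket and the lid is up at about 60°, still held by its handle. I handed the job in at about 25.6 s.

- **Cup:** I set it flange up in the empty pocket, lowering it until it stopped on the tray before letting go. Afterwards its flange top read the same height as the three neighbouring cups and was level to about half a degree. While pressed down it had read 1.7 mm higher than a neighbour; that was gone after release.
- **Lid:** The angle read 60.4° from the top camera, 60.2° from the side camera and 60.7° from the arm's own movement. It was not moving, and the load on the handle was about 8 N.
- **First grasp missed:** The finger ends stood about 31 mm behind the reported tool point, so the jaws closed above the cup without moving it. I corrected for that in the later moves.
- **Everything else:** The other cups, crank, pedal, carton, oiler and tape showed undisturbed in the last top view. I did not check the spanner, the bolt bin or the red look-alike at the end.

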